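# Refit the knob of a gas burner panel and hold it pressed for lighting

## Robot

A 6-joint arm with a two-finger parallel gripper is mounted at the origin on the work surface; the furniture and walls round the work are solid. World frame = base frame: x ahead of the robot, y to its left, z up, the work surface at z = 0. Lengths are in m, angles in rad, forces in N, time in s.
With the tool pointing down it reaches from about 0.275 to 0.725 m from the base axis. Payload 15.9 kg.
Tool frame: the origin (TCP) lies midway between the tips of the shut fingers; the grasp point (between the pads) lies 19 mm behind it; z points along the fingers, y is the line along which they close (so a half turn about z gives the same grasp; the last joint's range is limited). The gripper opens to 85 mm and grips with 20 to 120 N. Pads are 22 mm wide; open, the fingers measure 114 mm over their backs; the gripper's body (76 mm by 85 mm) begins 54 mm behind the grasp point. The pads swing forward as they close: fully open they stand 13 mm farther back than shut.
Start: joints at [-1.197, 0.213, -0.034, 1.323, 0, 1.571], TCP at [0.183, -0.465, 0.231] pointing down, gripper open.
Joint ranges: [-2.98, 2.98], [-0.74, 1.72], [-1.14, 1.35], [-2.1, 2.04], [-1.57, 1.44], [-3.14, 3.14]. Speed limits (rad/s): [1.89, 1.89, 2.39, 2.57, 3.14, 3.14].

## Interface

Orientations are given as a rotation vector (axis times angle).
In Python, from station import bot gives the robot as it stands. Calls block until the motion is done:
- bot.move_pose(position, orientation): joint-space move of the TCP to a pose.
- bot.move_l(position, attitude=None, v=0.15, guard=None): straight line of the TCP; attitude=None keeps the orientation; v is the mean speed in m/s. With guard (N) it stops when the force on the tool has changed by that much, and returns True; else False.
- bot.move_j(angles): joint-space move.
- bot.grip(opening, strength=None): finger opening in m; strength is the grip in N (None keeps the last); returns when the fingers have stopped.
- bot.dwell(seconds).
- bot.ik(position, orientation): joint angles nearest the present ones, or None.
- bot.get_image(name): name is "side" or "top" or "wrist"; returns the picture (384x512x3 uint8, red, green, blue); there is no depth.
- bot.calibration(name): a dict with "vertical_fov" (degrees; the focal length in pixels is half the picture's height over the tangent of half this angle, whatever the lens; pixels are square), "cx", "cy" (the principal point, pixels), "rvec" (rotation vector, rad) and "tvec" (3), from world to camera coordinates, as OpenCV has them. Camera axes: x right, y down, z forward; pixel columns grow to the right and rows downward; lengths in m; the calibration is good to about 2 mm. A picture is of the moment at which its call begins: read the wrist's pose just before it. calibration takes no time and is no camera call; for the wrist camera it gives the pose at the moment of the call.
A pose or a line that the arm cannot do raises bot.Unreachable and nothing moves.
- bot.finish_job(): hands the job in; it is judged then, once.
Readings, each from a call of its own:
- bot.current_time(): time.
- bot.current_joints(): joint angles.
- bot.current_qvel(): joint speeds.
- bot.current_joint_torque(): joint torques, N m.
- bot.current_position(): TCP position.
- bot.current_tcp_rot(): TCP orientation.
- bot.current_contact_force(): force on the tool from outside, world axes, zero at the start.
- bot.current_moment(): the same for the moment, N m.
- bot.current_finger_gap(): finger opening in m.
- bot.current_gripper_force(): force on a finger pad.
Only numpy, scipy, OpenCV 4.12 (cv2) and the standard library are available. Lean on these libraries where they do the work, as an engineer would, in place of code of your own. Each camera call takes 0.05 s, during which the arm holds its last target. There are 200 camera calls.

## Task

Get the kiln's gas burner panel ready for lighting: first turn the regulator knob on the panel until its pointer lines up with the raised index mark on the disc beneath it. Then pick up the loose valve knob from the table, turn it so that the flat side of its hole matches the flat of the bare D-shaped spindle, push it fully home and press the spindle all the way in against its spring. Finish while still holding the knob pressed in with the gripper (do not let go), and leave the other things on the table where they are.

Things in the scene. Friction and masses are not known exactly. Their poses are not given: they have to be found in the camera images.
- panel: Fixed grey burner control panel, 130 x 250 x 45 mm (x, y, z), with two brass gas unions on its far (+x) side. Origin: centre of its underside; flat top at z +45 mm. The regulator's axis stands at (0, +65 mm), the valve spindle's at (0, -65 mm) in its frame.
- regulator_top (a point): Top centre of the regulator knob, on its vertical axis. Black: skirt 38 mm across; above it, from 28 mm below this point up to it, a bar grip 14 mm thick (y), 44 mm long (x). x points to the bar's pointed end, with a white line on top; z up. Turns either way to +-2.6 rad from the panel's +x, 0.05 N m friction, stays where left.
- regulator_pointer (a point): Pointed end of the regulator knob's bar, 23 mm from the axis along its x, at the top of the bar.
- index_disc: Fixed round steel setting disc, 70 mm across and 3 mm thick, lying on the panel under the regulator knob, on the same axis; small flat dashes all round and one raised dark wedge, the index mark. Origin: centre of its underside; its x axis points to the index mark.
- index_mark (a point): Inner tip of the raised index mark (a wedge 9 mm long, 4 mm high, pointing at the axis), 25 mm from the axis along the disc's x. From its starting place the regulator pointer must turn counter-clockwise (seen from above) by 0.4 to 1.5 rad to reach it.
- spindle_tip (a point): Top centre of the valve's bare steel spindle, 32 mm above the panel's top (gland nut round it 4 mm high). Section: a D, 20 mm across, one flat 3 mm from the axis over its whole height; top edge chamfered 2 mm. x points out of the flat, z up. It does not turn; it slides straight down, moving this point.
- spindle (a joint): How far the spindle is pressed down: 0 (out) to 0.008 m (stop). A spring pushes it out with 4 N at 0 and 8 N at the stop.
- valve_knob: Loose black knob standing hole down, 70 g. Origin: centre of underside. Skirt 46 mm across to z 20 mm; bar grip above, z 20 to 48, 14 mm thick (y), 44 long (x), pointed end with white line at +x. Hole: a D 22.4 mm across, flat 4.2 mm from the axis on the +x side (under the pointer), 17 mm deep. On the spindle both x axes agree; home, its origin is 17 mm below the spindle tip, clear of the panel.
- knob_pointer (a point): Pointed end of the valve knob's bar, at its top: 23 mm along the knob's x, 48 mm up.
- tape: Roll of masking tape lying flat, 104 mm across, 24 mm high; bystander. Origin: centre of its underside.
- cup: Pale green glazed cup, 68 mm across, 55 mm high; bystander. Origin: centre of its underside.
- dropper: Small dark dropper bottle, 35 mm across, 82 mm high; bystander. Origin: centre of its underside.

How it is judged:
By the outcome, as a careful person would: the job done as asked, in the order asked, and still so for the second after the job is handed in, while the arm keeps its last pose, push and grip.
It also fails if it takes over 45 s, if anything falls off the work surface, if the arm or the gripper's body presses on something with over 40 N, if the wrist force passes 120 N, or if a joint passes its speed limit or range.

## Working session

There is one attempt and no reset: what is moved stays moved. The work goes in short steps, each a Python script; the robot and the scene stay as the last script left them, time stands still between calls to the robot, and variables do not carry over. Pictures are saved under pics/ and viewed, at most 10 in all, crops included, and the job is handed in when it is done.

```bash
ls; mkdir -p pics
python3 - <<'E'
from station import bot
import cv2,numpy as np
for n in ("top","side"):
    im=bot.get_image(n); cv2.imwrite(f"pics/{n}0.png",im[:,:,::-1])
    c=bot.calibration(n);print(n,c)
    R=cv2.Rodrigues(np.array(c["rvec"]))[0];print("cam pos",-R.T@np.array(c["tvec"]))
print(bot.calibration("wrist"),bot.current_tcp_rot(),bot.current_time())
E
```

```text
pics
station.py
top {'vertical_fov': 47.507212964387506, 'cx': 257.20840927988417, 'cy': 196.98930906263777, 'rvec': array([ 2.19644638, -2.1884959 ,  0.0898781 ]), 'tvec': array([0.04985925, 0.44748687, 1.12463355])}
cam pos [0.3686677  0.06606093 1.15206386]
side {'vertical_fov': 45.453874780157165, 'cx': 252.1316759163681, 'cy': 192.39099458291764, 'rvec': array([ 0.08279782,  2.69306536, -1.61369231]), 'tvec': array([0.43811344, 0.02811099, 1.42711886])}
cam pos [0.47610781 1.22426449 0.7098589 ]
{'vertical_fov': 58.472052056312634, 'cx': 251.93938951649773, 'cy': 190.62899820019783, 'rvec': array([-2.40480763,  1.64072523,  0.2226713 ]), 'tvec': array([-0.49900825, -0.03361917,  0.3784772 ])} [-3.08593278e+00 -5.83608871e-01  3.06423080e-04] 0.1
```

```bash
python3 -c "
import cv2
cv2.imwrite('pics/top0b.png',cv2.resize(cv2.imread('pics/top0.png'),(800,600),interpolation=cv2.INTER_CUBIC))"
```

```text
(no output)
```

View pics/top0b.png

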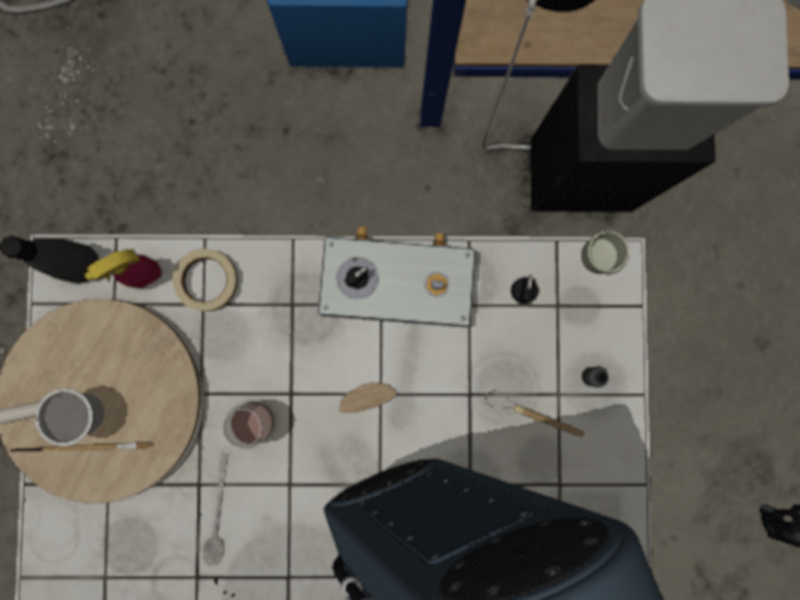

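The top view (800 px scale) shows the panel with its regulator at (357,275) and spindle at (437,284), the loose knob at (524,290), the cup at (606,252), the dropper at (595,376) and the tape at (205,280).

```bash
cat > h.py <<'E'
from station import bot
import cv2,numpy as np
from scipy.spatial.transform import Rotation as Ro
def down(yaw): # tool z down; tool x along yaw, tool y along yaw-90deg
    return (Ro.from_euler('z',yaw)*Ro.from_euler('x',np.pi)).as_rotvec()
def cam(c,h=384):
    R=cv2.Rodrigues(np.array(c["rvec"]))[0];t=np.array(c["tvec"])
    return R,t,h/2/np.tan(np.radians(c["vertical_fov"]/2))
def ray(c,uv,z):
    R,t,f=cam(c);o=-R.T@t
    d=R.T@np.array([(uv[0]-c["cx"])/f,(uv[1]-c["cy"])/f,1]);return o+d*(z-o[2])/d[2]
def proj(c,p):
    R,t,f=cam(c);q=R@np.array(p)+t;return np.array([c["cx"]+f*q[0]/q[2],c["cy"]+f*q[1]/q[2]])
E
python3 - <<'E'
from h import *
c=bot.calibration("top");s=800/512
for n,uv,z in (("reg",(357,275),.08),("spin",(437,284),.077),("knob",(524,290),.03),("cup",(606,252),.05),("drop",(595,376),.08),("pan c",(397,282),.045)):
    print(n,ray(c,np.array(uv)/s,z).round(3))
c=bot.calibration("wrist");R,t,f=cam(c);T=Ro.from_rotvec(bot.current_tcp_rot()).as_matrix()
print("cam in tool",T.T@(-R.T@t-bot.current_position()));print((T.T@R.T).round(3))
print(bot.current_position(),bot.current_joints())
for p in ([.5,.13,.3],[.5,.0,.3],[.5,-.15,.3]):
    for y in np.arange(-3,3.2,.5):
        q=bot.ik(p,down(y)); print(p,round(y,1),None if q is None else np.round(q,2))
E
```

```text
reg [0.494 0.123 0.08 ]
spin [ 0.481 -0.003  0.077]
knob [ 0.477 -0.151  0.03 ]
cup [ 0.538 -0.282  0.05 ]
drop [ 0.337 -0.252  0.08 ]
pan c [0.487 0.06  0.045]
cam in tool [ 0.06797469 -0.00062599 -0.14269195]
[[-0.001 -0.964 -0.266]
 [ 1.    -0.001  0.   ]
 [-0.001 -0.266  0.964]]
[ 0.18246939 -0.46518103  0.23088816] [-1.19697626e+00  2.13273549e-01 -3.49817093e-02  1.32351950e+00
 -1.35556194e-05  1.57079317e+00]
[0.5, 0.13, 0.3] -3.0 [0.25 0.25 0.19 1.51 0.   0.11]
[0.5, 0.13, 0.3] -2.5 [ 0.25  0.25  0.19  1.51  0.   -0.39]
[0.5, 0.13, 0.3] -2.0 [ 0.25  0.25  0.19  1.51  0.   -0.89]
[0.5, 0.13, 0.3] -1.5 [ 0.25  0.25  0.19  1.51  0.   -1.39]
[0.5, 0.13, 0.3] -1.0 [ 0.25  0.25  0.19  1.51  0.   -1.89]
[0.5, 0.13, 0.3] -0.5 [ 0.25  0.25  0.19  1.51  0.   -2.39]
[0.5, 0.13, 0.3] 0.0 [ 0.25  0.25  0.19  1.51  0.   -2.89]
[0.5, 0.13, 0.3] 0.5 [0.25 0.25 0.19 1.51 0.   2.9 ]
[0.5, 0.13, 0.3] 1.0 [0.25 0.25 0.19 1.51 0.   2.4 ]
[0.5, 0.13, 0.3] 1.5 [0.25 0.25 0.19 1.51 0.   1.9 ]
[0.5, 0.13, 0.3] 2.0 [0.25 0.25 0.19 1.51 0.   1.4 ]
[0.5, 0.13, 0.3] 2.5 [0.25 0.25 0.19 1.51 0.   0.9 ]
[
[... 861 characters left out ...]
-0.29  0.26  0.2   1.51  0.   -0.93]
[0.5, -0.15, 0.3] -2.0 [-0.29  0.26  0.2   1.51  0.   -1.43]
[0.5, -0.15, 0.3] -1.5 [-0.29  0.26  0.2   1.51  0.   -1.93]
[0.5, -0.15, 0.3] -1.0 [-0.29  0.26  0.2   1.51  0.   -2.43]
[0.5, -0.15, 0.3] -0.5 [-0.29  0.26  0.2   1.51  0.   -2.93]
[0.5, -0.15, 0.3] 0.0 [-0.29  0.26  0.2   1.51  0.    2.85]
[0.5, -0.15, 0.3] 0.5 [-0.29  0.26  0.2   1.51  0.    2.35]
[0.5, -0.15, 0.3] 1.0 [-0.29  0.26  0.2   1.51  0.    1.85]
[0.5, -0.15, 0.3] 1.5 [-0.29  0.26  0.2   1.51  0.    1.35]
[0.5, -0.15, 0.3] 2.0 [-0.29  0.26  0.2   1.51  0.    0.85]
[0.5, -0.15, 0.3] 2.5 [-0.29  0.26  0.2   1.51  0.    0.35]
[0.5, -0.15, 0.3] 3.0 [-0.29  0.26  0.2   1.51  0.   -0.15]
```

Run:
```python
from h import *
import pickle
C={}
for n,p in (("knob",(.477,-.151,.19)),("spin",(.481,.0,.2)),("reg",(.494,.123,.2))):
    bot.move_pose(p,down(np.pi)); bot.dwell(.1)
    C[n]=bot.calibration("wrist"); im=bot.get_image("wrist"); cv2.imwrite(f"pics/w_{n}.png",im[:,:,::-1])
C["top"]=bot.calibration("top");C["side"]=bot.calibration("side")
pickle.dump(C,open("C.pkl","wb"));print(bot.current_time())
a=[cv2.imread(f"pics/w_{n}.png")[60:360,126:386] for n in ("knob","spin","reg")]
cv2.imwrite("pics/mont.png",np.hstack(a))
```

```text
3.4083
```

View pics/mont.png

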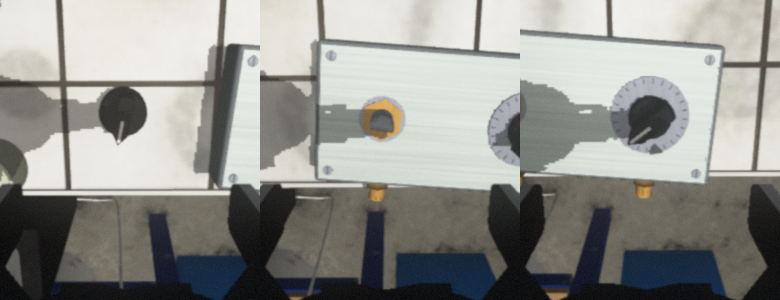

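The three wrist crops show the knob at (122,112), the spindle in its orange gland at (382,122), and the regulator at (650,118) with its dark index wedge near (655,149). I'll enlarge the crops to pick the points.

Run:
```python
import cv2,numpy as np
# crops: 88x88 at x4 with coordinates: knob center full (248,172), spin (248,182) , reg (256,178)
o=[]
for n,(u,v) in (("knob",(248,176)),("spin",(248,180)),("reg",(256,178))):
    a=cv2.imread(f"pics/w_{n}.png")[v-44:v+44,u-44:u+44]
    a=np.clip((a/255.)**.6*255,0,255).astype(np.uint8)
    a=cv2.resize(a,(264,264),interpolation=cv2.INTER_CUBIC)
    for k in range(0,264,30): cv2.line(a,(k,0),(k,5),(0,0,255),1);cv2.line(a,(0,k),(5,k),(0,0,255),1)
    o.append(a)
cv2.imwrite("pics/m2.png",np.hstack(o))
```

```text
(no output)
```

View pics/m2.png

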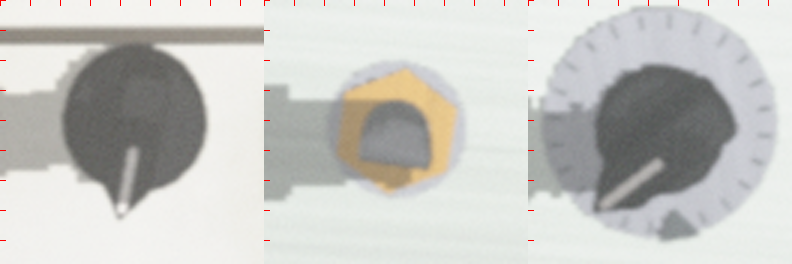

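Full-frame positions from the enlargement: the knob pointer tip is near (244,203). The spindle flat edge runs roughly (236,190) to (259,192), facing image-down (+x). The regulator tip is at (235,204) and the wedge tip at (260,204). I'll take closer views for precision.

Run:
```python
from h import *
import pickle
C=pickle.load(open("C.pkl","rb"))
o=[]
bot.grip(.085)
for n,p,z in (("reg1",(.495,.123,.13),.08),("reg2",(.495,.06,.13),None),("spin1",(.481,-.003,.115),.077),("knob1",(.477,-.151,.09),.048)):
    bot.move_pose(p,down(np.pi)); bot.dwell(.15)
    C[n]=bot.calibration("wrist"); im=bot.get_image("wrist")[:,:,::-1]; cv2.imwrite(f"pics/{n}.png",im)
    q={"reg1":(.494,.123,.09),"reg2":(.494,.123,.09),"spin1":(.481,-.003,.077),"knob1":(.477,-.151,.048)}[n]
    u,v=proj(C[n],q).round().astype(int); u=int(np.clip(u,75,437)); v=int(np.clip(v,75,309)); C[n+"o"]=(u-75,v-75)
    a=im[v-75:v+75,u-75:u+75]; a=np.clip((a/255.)**.6*255,0,255).astype(np.uint8)
    a=cv2.resize(a,(300,300),interpolation=cv2.INTER_CUBIC)
    for k in range(0,300,20): cv2.line(a,(k,0),(k,5),(0,0,255),1);cv2.line(a,(0,k),(5,k),(0,0,255),1)
    o.append(a); print(n,C[n+"o"])
pickle.dump(C,open("C.pkl","wb"));print(bot.current_time())
cv2.imwrite("pics/m3.png",np.vstack([np.hstack(o[:2]),np.hstack(o[2:])]))
```

```text
reg1 (175, 139)
reg2 (286, 141)
spin1 (174, 144)
knob1 (174, 142)
6.1917
```

View pics/m3.png

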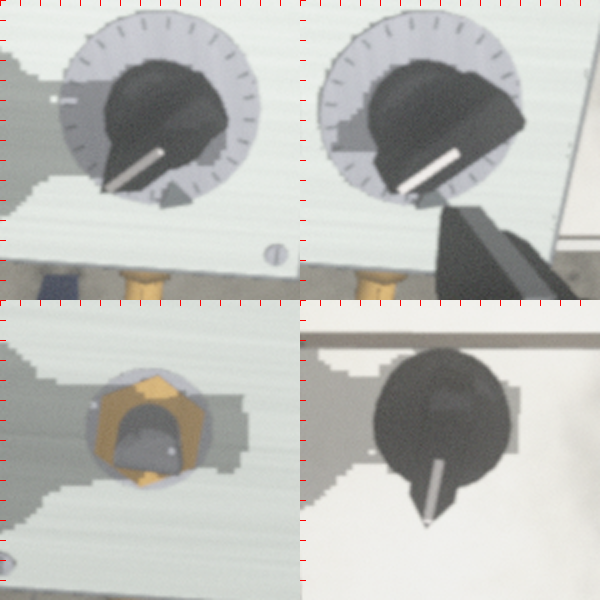

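Crop pixels: in reg1 the pointer line runs (160,151)→(105,191), with the wedge tip at (173,178). In reg2 the line is (157,152)→(98,192). The spindle flat edge is about (114,167)→(181,173), and the knob line is (139,160)→(127,225).

Run:
```python
from h import *
import pickle
from scipy.optimize import least_squares
C=pickle.load(open("C.pkl","rb"))
full=lambda n,p:np.array(C[n+"o"])+np.array(p)/2.
def tri(obs):
    return least_squares(lambda x:np.concatenate([proj(C[n],x)-uv for n,uv in obs]),[.5,.1,.08])
r=tri([("reg1",full("reg1",(105,191))),("reg2",full("reg2",(97,192)))])
print("reg tip",r.x,r.cost)
r=tri([("reg1",full("reg1",(161,151))),("reg2",full("reg2",(158,152)))]);print("line inner",r.x,r.cost)
yaw=lambda a,b:np.arctan2(b[1]-a[1],b[0]-a[0])
for z in(.085,.09,.095,.1):
    a,b=[ray(C["reg1"],full("reg1",p),z) for p in((161,151),(105,191))];print(z,"reg",yaw(a,b),b-.023*np.r_[np.cos(yaw(a,b)),np.sin(yaw(a,b)),0])
# disc: low-sat bluish; fit ellipse
for n in("reg1","reg2"):
    im=cv2.imread(f"pics/{n}.png").astype(int); 
    d=(im[:,:,0]-im[:,:,1]) # blue vs green
    m=((d>2)).astype(np.uint8)*255; m=cv2.medianBlur(m,5)
    u,v=full(n,(160,110)).astype(int)
    mm=np.zeros_like(m);mm[v-75:v+75,u-75:u+75]=m[v-75:v+75,u-75:u+75]
    cs,_=cv2.findContours(mm,0,2);c=cv2.convexHull(max(cs,key=cv2.contourArea))
    w=np.array([ray(C[n],p,.048) for p in c[:,0,:].astype(float)])
    (x,y),rad=cv2.minEnclosingCircle((w[:,:2]*1000).astype(np.float32));print(n,"disc",x,y,rad)
wt=ray(C["reg1"],full("reg1",(173,178)),.052);wm=ray(C["reg1"],full("reg1",(177,207)),.050);print("wedge",wt,wm)
# spindle
a,b=ray(C["spin1"],full("spin1",(114,167)),.077),ray(C["spin1"],full("spin1",(181,173)),.077);print("flat",a,b,yaw(a,b)-np.pi/2,np.linalg.norm(a-b))
im=cv2.imread("pics/spin1.png");hsv=cv2.cvtColor(im,cv2.COLOR_BGR2HSV)
n=(hsv[:,:,1]>60);u,v=full("spin1",(148,140)).astype(int)
for r_ in range(v-26,v+26,2):print(r_,"".join("#" if k else "." for k in n[r_,u-32:u+32]))
# nut ring washer circle: 
a,b=[ray(C["knob1"],full("knob1",p),.048) for p in((139,160),(127,225))];y=yaw(a,b);print("knob",y,b,b[:2]-.023*np.r_[np.cos(y),np.sin(y)])
im=cv2.imread("pics/knob1.png");g=im.max(2);m=(g<75).astype(np.uint8)*255;m[:C["knob1o"][1]+20]=0
mm=np.zeros_like(m);u,v=full("knob1",(142,125)).astype(int);mm[v-40:v+32,u-40:u+40]=m[v-40:v+32,u-40:u+40]
cs,_=cv2.findContours(mm,0,2);c=max(cs,key=cv2.contourArea)
w=np.array([ray(C["knob1"],p,.02) for p in c[:,0,:].astype(float)]);print("knob ext",w.min(0),w.max(0))
```

```text
reg tip [0.50799621 0.10959754 0.08717745] 0.0012010404765626032
line inner [0.49526094 0.12604123 0.08802003] 2.975453457134319e-06
0.085 reg -0.9227528450441522 [0.49505671 0.1277671  0.085     ]
0.09 reg -0.9227528450441479 [0.49293979 0.12815007 0.09      ]
0.095 reg -0.9227528450441496 [0.49082287 0.12853304 0.095     ]
0.1 reg -0.9227528450441517 [0.48870596 0.128916   0.1       ]
reg1 disc 494.7770080566406 125.96905517578125 34.556373596191406
reg2 disc 494.8298645019531 125.37054443359375 34.57186508178711
wedge [0.51806168 0.13063766 0.052     ] [0.52989808 0.13219461 0.05      ]
flat [ 0.48612102 -0.01322333  0.077     ] [0.48792412 0.00570148 0.077     ] -0.09499057880635475 0.019010513569901966
188 ...................###########################..................
190 .............####################################...............
192 .........##########################################.............
194 .........#############################################..........
196 ........#####################......#####################........
198 ........################..........
[... 885 characters left out ...]
...........................#######........
226 .............##..................................#######........
228 ................#######..........................####...........
230 ..................####################..........................
232 .....................####################.......................
234 .........................#############..........................
236 ...........................#####................................
238 ................................................................
knob -0.17700448390161994 [ 0.5006455  -0.15783423  0.048     ] [ 0.47800486 -0.15378435]
knob ext [ 0.45316468 -0.17615547  0.02      ] [ 0.50009163 -0.13228867  0.02      ]
```

Run:
```python
from h import *
p=np.array([.4948,.1257]); 
bot.move_l([.477,-.151,.17],v=.3)
y0=-.91+np.pi
bot.move_pose([*p,.15],down(y0))
bot.grip(.05)
print(bot.move_l([*p,.067],v=.12,guard=10),bot.current_position(),bot.current_contact_force())
bot.grip(0.0,30)
print(bot.current_finger_gap(),bot.current_contact_force(),bot.current_moment())
for a in np.linspace(0,1.10,6)[1:]:
    bot.move_pose([*p,.067],down(y0+a)); 
print(bot.current_contact_force(),bot.current_moment(),bot.current_finger_gap())
bot.grip(.05); bot.move_l([*p,.13],v=.2)
bot.move_pose([.495,.123,.13],down(np.pi)); bot.dwell(.15)
import pickle;C=pickle.load(open("C.pkl","rb"))
C["reg3"]=bot.calibration("wrist");C["reg3o"]=(175,139)
im=bot.get_image("wrist")[:,:,::-1];cv2.imwrite("pics/reg3.png",im);pickle.dump(C,open("C.pkl","wb"))
a=np.clip((im[139:289,175:325]/255.)**.6*255,0,255).astype(np.uint8)
cv2.imwrite("pics/reg3c.png",cv2.resize(a,(600,600),interpolation=cv2.INTER_CUBIC));print(bot.current_time())
```

```text
False [0.4952314  0.12582496 0.06765325] [-0.1785709   0.02643436 -0.02495495]
0.013297724988530319 [-5.95782336 -3.56210713 10.99455695] [-0.78163296  1.06609865  0.02805177]
[-5.68746549 -4.19323943 12.46780144] [-0.97567515  1.45351911  0.10852082] 0.012987820441327283
12.65
```

View pics/reg3c.png

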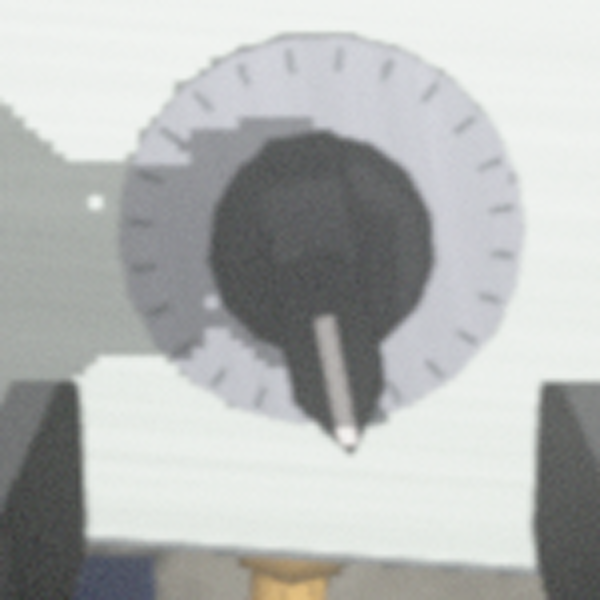

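The pointer now covers the wedge: its line runs from (322,318) to its tip at (350,450), in ×4 crop pixels.

Run:
```python
from h import *
import pickle;C=pickle.load(open("C.pkl","rb"));c=C["reg3"]
P=lambda p,z:ray(c,np.array([175,139])+np.array(p)/4,z)
A=np.array([.4948,.1257])
a,b=P((322,318),.088),P((349,446),.088);d=b-a;print("line",a,b,np.arctan2(d[1],d[0]));e=b[:2]-A;print("axis-tip",np.arctan2(e[1],e[0]),np.hypot(*e))
# wedge from older pictures: dark grey outer edge in w_reg and reg1
im=[cv2.imread("pics/reg1.png")[139:289,175:325],cv2.imread("pics/w_reg.png")[134:222,212:300]]
for n,o,t in (("reg1",(175,139),im[0]),("reg",(212,134),im[1])):
    g=cv2.cvtColor(t,cv2.COLOR_BGR2GRAY)
    s=2 if n=="reg1" else 3
    box=dict(reg1=(158,184,196,212),reg=(130,210,170,242))[n]
    x0,y0,x1,y1=[k//s for k in box]
    sub=g[y0:y1,x0:x1]; m=sub<125; ys,xs=np.nonzero(m)
    q=ray(C[n],(o[0]+x0+xs.mean(),o[1]+y0+ys.mean()),.051)-np.r_[A,0]
    print(n,"wedge centroid",m.sum(),np.percentile(sub,[5,50,95]),np.arctan2(q[1],q[0]),np.hypot(*q[:2]))
    print("\n".join("".join("#" if k else "." for k in r) for r in m))
```

```text
line [0.49517294 0.12574683 0.088     ] [0.51505941 0.12981476 0.088     ] 0.20177389870863652
axis-tip 0.20037797281010067 0.020673052346957856
reg1 wedge centroid 135 [ 87.25 121.5  212.  ] 0.1611516515490564 0.030711284697556133
.....#####.........
....#######........
..##########.......
..###########......
..############.....
..#############....
.###############...
#################..
#################..
.###############...
.##########........
..###..............
...................
...................
reg wedge centroid 74 [ 97. 119. 170.] 0.1565743917798041 0.030742131036534948
.....#.......
....###......
...#####.....
..########...
..#########..
..##########.
.############
#############
.##########..
..###........
```

Run:
```python
import cv2
g=cv2.imread("pics/reg1.png")
g=cv2.cvtColor(g,cv2.COLOR_BGR2GRAY)[139+84:139+108,175+74:175+102]
for r in g: print(" ".join("%3d"%k for k in r))
```

```text
47  43  42  39  40  43  44  44  38  49  63  76  81  90  98 121 138 148 153 158 159 157 159 159 159 154 159 159
 44  43  41  42  39  41  42  43  52  82 116 135 136 139 143 149 155 156 159 160 158 160 163 164 161 159 158 160
 40  42  43  39  42  45  42  58  87 123 147 156 158 157 157 162 158 156 159 160 162 156 158 160 163 159 157 164
 41  43  38  39  45  52  67  95 128 147 158 160 161 159 161 157 162 160 161 161 159 159 159 158 160 157 158 162
 42  44  42  44  55  80 117 137 152 160 161 156 159 162 157 158 160 159 158 160 156 160 157 162 160 157 160 161
 44  37  48  62  90 125 147 153 161 164 163 152 151 157 163 160 158 157 161 160 158 157 162 159 161 158 158 160
 42  54  74  97 132 153 157 159 162 158 151 135 128 145 152 159 159 160 158 162 159 156 155 155 158 155 157 162
 54  83 117 144 154 160 161 159 155 141 118 106 108 124 137 152 157 159 160 158 159 154 143 141 148 160 160 159
 91 123 143 156 160 162 163 157 150 127  99  90  93 102 120 138 156 159 162 159 160 157 142 128 138 152 161 160
127 147 156 163 158 161 154 153 143 117  92  92  90  93 100 118 140 153 160 157 158 157 142 1
[... 886 characters left out ...]
 134 171 202 212 213 214 212
187 187 191 192 184 150 109  93  95  92  99 101 105 109 113 121 125 134 147 153 166 182 200 211 212 214 215 212
205 205 207 206 201 171 128 112 112 122 130 136 146 154 170 181 189 193 194 197 204 208 210 213 215 211 214 214
213 214 212 214 208 189 163 156 166 180 187 195 195 198 204 206 211 212 211 212 213 213 216 216 213 211 213 214
213 212 213 212 211 206 199 197 201 207 209 210 213 212 211 210 215 212 213 215 216 214 212 212 216 213 212 214
212 212 211 211 210 211 211 209 207 212 212 211 211 214 211 213 213 213 213 212 213 214 213 213 215 213 212 214
216 217 215 214 214 213 211 214 213 211 213 212 211 214 216 213 213 210 214 213 211 211 211 212 214 212 213 212
```

Run:
```python
import cv2,numpy as np
a=cv2.imread("pics/reg1.png")[139+70:139+115,175+60:175+120]
b=cv2.imread("pics/reg2.png")[141+70:141+115,286+30:286+90]
f=lambda a:cv2.resize(np.clip((a/255.)**.6*255,0,255).astype(np.uint8),(400,300),interpolation=cv2.INTER_CUBIC)
cv2.imwrite("pics/wedge.png",np.hstack([f(a),f(b)]))
```

```text
(no output)
```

View pics/wedge.png

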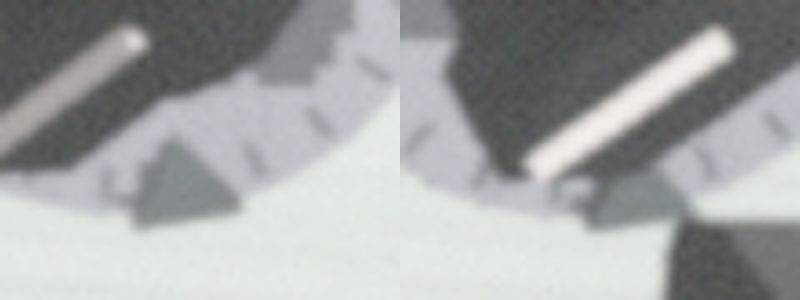

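The wedge shows clearly: tip at (176,133), outer corners at (133,228) and (243,208), with a slight shadow on its left.

Run:
```python
from h import *
import pickle;C=pickle.load(open("C.pkl","rb"));A=np.array([.4948,.1257,0])
t,l,r=[ray(C["reg1"],(235+(x+.5)/6.667-.5,209+(y+.5)/6.667-.5),.052)-A for x,y in((176,133),(133,228),(243,208))]
an=lambda v:round(np.arctan2(v[1],v[0]),3)
print(t,l,r,an(t),an((l+r)/2),an((l+r)/2-t),an(r-l)-np.pi/2,np.linalg.norm(r-l))
```

```text
[0.02365187 0.00457426 0.052     ] [0.03440046 0.00010345 0.052     ] [0.03212409 0.01168687 0.052     ] 0.191 0.175 0.137 0.19420367320510334 0.01180497670048256
```

Run:
```python
from h import *
k=np.array([.4773,-.154]); y=np.pi-.17
bot.move_l([.495,.05,.17],v=.3)
bot.move_pose([*k,.12],down(y)); bot.grip(.05)
print(bot.move_l([*k,.029],v=.12,guard=10),bot.current_position())
bot.grip(0,60);print("gap",bot.current_finger_gap(),bot.current_contact_force())
bot.move_l([*k,.135],v=.2);print(bot.current_position(),bot.current_finger_gap(),bot.current_contact_force())
bot.move_pose([.484,-.0035,.135],down(np.pi-.097));bot.dwell(.2)
print(bot.current_position(),bot.current_finger_gap(),bot.current_contact_force(),bot.current_time())
o=[bot.get_image(n)[:,:,::-1] for n in("side","wrist")]
c=bot.calibration("side");u,v=proj(c,(.484,-.0035,.09)).astype(int);print(u,v)
f=lambda a:cv2.resize(np.clip((a/255.)**.6*255,0,255).astype(np.uint8),(400,400),interpolation=cv2.INTER_CUBIC)
cv2.imwrite("pics/hold.png",np.hstack([f(o[0][v-50:v+50,u-50:u+50]),f(o[1][120:320,150:350])]))
```

```text
False [ 0.47776468 -0.15410371  0.02961938]
gap 0.01249748692440699 [-1.12741322  0.13633799  5.78775538]
[ 0.47687654 -0.15384376  0.13403932] 0.01214525766104538 [-0.66166141  0.18157927 -1.32162614]
[ 0.48385276 -0.00434463  0.13461881] 0.012628487019915502 [-0.24844911 -0.2579431  -0.36268329] 17.0
236 181
```

View pics/hold.png

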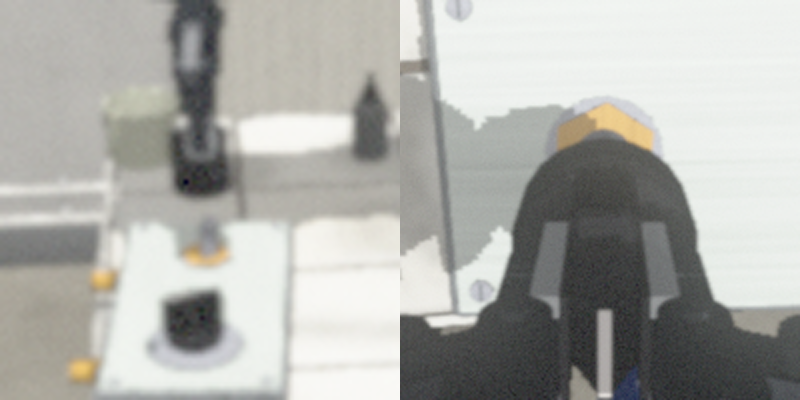

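The knob is held upright with its bar straight in the fingers, and it sits over the spindle. The side view's apparent offset (201 vs 207) is explained by the D's missing half. Now I'll insert it.

Run:
```python
from h import *
print(bot.move_l([.484,-.0035,.112],v=.1,guard=12),bot.current_position())
for z in np.arange(.109,.079,-.003):
    g=bot.move_l([.484,-.0035,z],v=.03,guard=12)
    print(g,round(z,4),bot.current_position().round(4),np.round(bot.current_contact_force(),1),np.round(bot.current_moment(),2))
    if g: break
print(bot.current_time())
```

```text
False [ 0.48372302 -0.00366668  0.11192441]
False 0.109 [ 0.4842 -0.0035  0.1093] [ 0.7  0.1 -0.2] [ 0.02  0.   -0.01]
False 0.106 [ 0.4839 -0.0035  0.1059] [ 0.1 -0.2 -1.2] [0.01 0.01 0.01]
False 0.103 [ 0.4839 -0.0035  0.1028] [-0.4 -0.2  0.2] [ 0.02 -0.   -0.02]
False 0.1 [ 0.4839 -0.0035  0.0998] [-0.6  0.3 -0.8] [-0.02  0.05  0.02]
False 0.097 [ 0.4839 -0.0035  0.0968] [-1.2  0.7 -0.6] [-0.07  0.1   0.02]
False 0.094 [ 0.484  -0.0035  0.0938] [-1.  -0.4 -1.3] [-0.11  0.17  0.01]
False 0.091 [ 0.4839 -0.0035  0.0908] [-1.1  0.2 -1.7] [-0.04  0.19 -0.03]
False 0.088 [ 0.4841 -0.0036  0.088 ] [-1.2 -1.3  3.8] [-0.29  0.3   0.01]
False 0.085 [ 0.4841 -0.0035  0.0851] [-2.5 -1.2  5.3] [-0.38  0.43 -0.02]
False 0.082 [ 0.4841 -0.0035  0.0822] [-2.4 -2.2  5.5] [-0.39  0.53 -0.01]
19.9833
```

Run:
```python
from h import *
for z in np.arange(.081,.072,-.001):
    g=bot.move_l([.484,-.0035,z],v=.02,guard=15)
    F=bot.current_contact_force();print(g,round(z,4),bot.current_position().round(4),np.round(F,1),round(bot.current_finger_gap(),4))
    if g or F[2]>22: break
bot.dwell(.5);print(np.round(bot.current_contact_force(),1),bot.current_position(),bot.current_tcp_rot(),bot.current_time())
o=[bot.get_image(n)[:,:,::-1] for n in("side","wrist")]
f=lambda a:cv2.resize(np.clip((a/255.)**.6*255,0,255).astype(np.uint8),(400,400),interpolation=cv2.INTER_CUBIC)
cv2.imwrite("pics/end.png",np.hstack([f(o[0][131:231,186:286]),f(o[1][120:320,150:350])]))
```

```text
False 0.081 [ 0.4842 -0.0036  0.0815] [-2.9 -0.7  8.8] 0.0126
False 0.08 [ 0.4844 -0.0035  0.0812] [-8.  -1.3 25.5] 0.0127
[-8.9 -1.  25.3] [ 0.48439976 -0.00354864  0.08125021] [ 1.52258929e-01  3.13648449e+00 -4.54465438e-05] 20.9833
```

View pics/end.png

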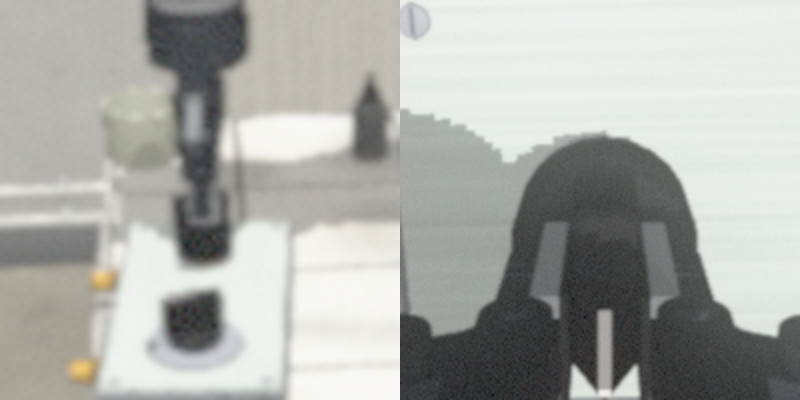

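The knob is home and pressed in. Spring force began at TCP z ≈ 0.089 and the hard stop came at 0.0812 (expected 0.081), at 25 N. The knob hasn't shifted in the fingers.

```bash
python3 -c "
from station import bot
print(bot.finish_job())"
```

```text
the job is handed in; nothing more can be done
None
```

I handed the job in at about 21 s: the regulator pointer is within about 0.02 rad of the index mark by my camera measurements, and the valve knob is home on the spindle, held pressed against its stop at about 25 N.

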